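# Raise the grinder speed four clicks and start it

### The job

Raise the bench grinder's speed by exactly four clicks: with the fingertips push the yellow fin of the click-stop dial clockwise (seen from above), counting the clicks, and leave the dial at rest on the fourth. Only then press the green start button with a fingertip and let it come back up. Push and press only, do not pinch the fin; keep off the red stop button and leave the loose things lying around where they are.

Things in the scene. Friction and masses are not known exactly. Their poses are not given: they have to be found in the camera images.
- controller: Fixed grey and blue speed-controller box on the table, 190 (x) x 320 (y) x 75 mm high. Origin: centre of its underside, on the table; z up, -x side towards the robot. In this frame the dial's axis is at x 0, y +75 mm, the green button at x -35, y -40 mm, the red button at x -35, y -115 mm.
- dial_centre (a point): Centre of the dial's flat black disc, on its top surface, which stands 4 mm above the box's face (79 mm above the table). Disc 92 mm across; axis vertical. Leaving a stop takes 4 to 5 N on the fin; past half way the dial snaps by itself to the next stop, ahead of the finger; let go before half way it falls back.
- dial_fin (a point): Middle of the top of the upright yellow fin on the disc, 30 mm from the dial's axis, 26 mm above the disc (a 3 mm cap, inset 1.5 mm, sits over it). The fin is 26 mm long radially (17 to 43 mm from the axis), 14 mm thick, and is the dial's only raised part and its pointer.
- dial (a joint): Turning of the dial in rad, growing clockwise seen from above (faster). Stops at 0, 0.419, 0.838 ... 4.19 (24 degrees a click, 11 stops, a tick on the box for each; at 0 the fin points 120 degrees counter-clockwise of the box's +x axis). It starts at rest on any of the first four stops and cannot leave the range.
- start_button_top (a point): Centre of the top of the green start button, 32 mm across.
- start_button (a joint): Green button's travel in m: 0 up, 0.006 fully down (5 N); it counts as pressed beyond 0.004; springs back up.
- stop_button_top (a point): Centre of the top of the red stop button, 32 mm across, 75 mm from the green one. Not to be pressed.
- stop_button (a joint): Red button's travel in m: 0 up, 0.006 fully down.
- wheel_nut: hexagonal steel nut, 32 mm across, 16 mm high, lying loose on the controller's face; origin under its middle. To be left alone.
- dressing_stone: grey stick of dressing stone 110 x 25 x 25 mm on the table; origin under its middle, x along it. To be left alone.
- wire_brush: flat wooden-handled hand brush 200 mm long, 20 mm high, lying on the table; x along it. To be left alone.
- wrench: flat steel wrench about 180 mm long lying on the table; x along it. To be left alone.
- oil_bottle: yellow bottle with a red cap, 56 mm across, 120 mm high, standing; origin under its middle. To be left alone.
- spare_wheel: spare grey grinding wheel lying flat, 150 mm across, 20 mm thick; origin under its middle. To be left alone.
- mug: blue mug, 80 mm across, 90 mm high, standing; origin under its middle. To be left alone.

How it is judged:
By the outcome, as a careful person would: the job done as asked, in the order asked, and still so for the second after the job is handed in, with the robot touching nothing.
It also fails if it takes over 51 s, if anything falls off the work surface, if the arm or the gripper's body presses on something with over 40 N, if the wrist force passes 120 N, or if a joint passes its speed limit or range.

### The arm

A 7-joint arm with a two-finger parallel gripper is mounted at the origin on the work surface. World frame = base frame: x ahead of the robot, y to its left, z up, the work surface at z = 0. Lengths are in m, angles in rad, forces in N, time in s.
With the tool pointing down it reaches from about 0.425 to 0.925 m from the base axis. Payload 6.8 kg.
Tool frame: the origin (TCP) lies between the finger pads; the fingertips stand 14 mm ahead of it and the grasp point (between the pads) lies 5 mm behind it; z points along the fingers, y is the line along which they close (so a half turn about z gives the same grasp; the last joint's range is limited). The gripper opens to 85 mm and grips with 20 to 120 N. Pads are 22 mm wide; open, the fingers measure 114 mm over their backs; the gripper's body (76 mm by 85 mm) begins 54 mm behind the grasp point. The pads swing forward as they close: fully open they stand 13 mm farther back than shut.
Start: joints at [-1.214, 0.477, 0.022, 1.555, -0.011, 1.109, -0.083], TCP at [0.303, 0.603, 0.245] pointing down, gripper open.
Joint ranges: [-2.96, 2.96], [-0.34, 2.1], [-1.41, 1.46], [0.24, 2.44], [-1.37, 4.51], [0.17, 1.92], [-2.96, 2.96]. Speed limits (rad/s): [2.39, 2.39, 3.14, 3.14, 3.14, 3.14, 3.14].

### API

Orientations are given as a rotation vector (axis times angle).
In Python, from bench import r, imaging gives the robot as it stands.
- The arm moves only by the tool apply_moves, never from a script. Its argument "moves" is a list of rows, each a list of 2 entries, a list of its own where there are three numbers: the shift along the tool's x, y, z in cm, then the turn about the tool's z in rad. In form: [[[tx, ty, tz], roll], ...]. A call has 1 to 10 rows; each row is the pose to reach, as a shift and turn from the pose commanded when the call began, along the tool's axes at that moment; what a row does not reach only later rows make up. A row lasts 1/12 s, in which the tool goes at most 41.7 mm and 7.16 degrees, less where a joint would pass 70% of its speed; a pose out of reach is approached as far as the arm can. A call with a gripper value outside its range is refused whole. "claw" is the opening, from 0 (shut) to 1 (fully open), set as the call begins (left out, the last holds). The fingers move at their own pace and stop on an object; "grip_force" is the grip in N (left out, the last holds). Time passes only in rows, so rows that repeat a pose let the fingers close. It gives the time, the measured TCP pose, the force and the opening at its end, in the units of the state.
- r.get_obs(): the state, without advancing time (a new reading comes with each control period).
- imaging.grab_frame(name): name is "scene" or "top" or "wrist"; returns a dict with "frame" (384x512x3 uint8, blue, green, red), "intrinsics" (3x3 intrinsics, pixels), "T" (4x4, takes a point from camera to world coordinates). Camera axes: x right, y up, looking along -z (the intrinsics and any distortion apply to the point x, -y, -z); pixel columns grow to the right and rows downward; lengths in m; the calibration is good to about 2 mm. A picture is of the moment at which its call begins. There is no depth.
- r.hand_in(): hands the job in, once; it reports no verdict.
The state is a dict: "clock": time; "joints": joint angles; "qvel": joint speeds; "tau": joint torques, N m; "tcp_pos": TCP position; "orientation": TCP orientation; "contact_force": force on the tool from outside, world axes, zero at the start; "moment": the same for the moment, N m; "grip_width": finger opening in m.
Only numpy, scipy, OpenCV 4.12 (cv2) and the standard library are available. Lean on these libraries where they do the work, as an engineer would, in place of code of your own. Each camera call takes 0.05 s, during which the arm holds its last target. There are 200 camera calls.

## Working session

There is one attempt and no reset: what is moved stays moved. The work goes in short steps, Python scripts to look and compute and a tool call to move; the robot and the scene stay as the last step left them, time stands still between calls to the robot, and variables do not carry over. Pictures are saved under pics/ and viewed, on a budget of 10 in all, crops included, one or two more only if the job needs it, and the job is handed in when it is done.

Besides the shell and the picture viewer there is one more tool, called after "Request:" as a command line: name --argument value ..., lists and objects as JSON in quotes. apply_moves: Moves the arm, as the interface text tells. Its arguments: {"type":"object","properties":{"moves":{"type":"array","items":{"type":"array"}},"claw":{"type":"number"},"grip_force":{"type":"number"}},"required":["moves"]}

```bash
mkdir -p pics; cat > h.py <<'E'
import numpy as np,cv2
from bench import r,imaging
def proj(f,P):
    P=np.atleast_2d(P);T=np.linalg.inv(f["T"]);c=P@T[:3,:3].T+T[:3,3]
    c=c*[1,-1,-1];p=c@np.array(f["intrinsics"]).T;return p[:,:2]/p[:,2:]
def ray(f,uv,z):
    d=np.linalg.inv(f["intrinsics"])@[uv[0],uv[1],1];d=np.array(f["T"])[:3,:3]@(d*[1,-1,-1]);o=np.array(f["T"])[:3,3]
    return o+d*(z-o[2])/d[2]
E
python3 - <<'E'
from h import *
import pickle
for n in("top","scene"):
    f=imaging.grab_frame(n);pickle.dump(f,open(n+".pkl","wb"));print(n,np.round(f["T"],3).tolist(),np.round(f["intrinsics"],1).tolist(),[k for k in f])
    cv2.imwrite(f"pics/{n}0.png",cv2.resize(f["frame"],(800,600),interpolation=cv2.INTER_CUBIC))
print(r.get_obs())
E
```

```text
top [[0.014, 0.996, -0.084, 0.523], [-1.0, 0.015, 0.006, 0.015], [0.007, 0.084, 0.996, 1.23], [0.0, 0.0, 0.0, 1.0]] [[465.0, 0.0, 251.5], [0.0, 465.0, 186.1], [0.0, 0.0, 1.0]] ['frame', 'intrinsics', 'T']
scene [[0.065, -0.728, 0.683, 1.257], [0.998, 0.039, -0.054, -0.024], [0.013, 0.685, 0.728, 0.763], [0.0, 0.0, 0.0, 1.0]] [[414.1, 0.0, 264.5], [0.0, 414.1, 193.7], [0.0, 0.0, 1.0]] ['frame', 'intrinsics', 'T']
{'clock': 0.1, 'joints': array([-1.21411153,  0.47770916,  0.02234658,  1.55633021, -0.01152831,
        1.10927662, -0.08309846]), 'qvel': array([ 0.00173733, -0.0009121 , -0.00064457, -0.00259163, -0.00111781,
       -0.00129187, -0.00038018]), 'tau': array([ 4.53001092e-03, -5.97758138e+01,  1.61388393e+00, -2.81957442e+01,
        1.28727689e-02,  4.96628243e-03,  1.74312021e-05]), 'tcp_pos': array([0.30233639, 0.60295257, 0.24443797]), 'orientation': array([-7.23455631e-01, -3.05687190e+00,  2.46786026e-03]), 'contact_force': array([-0.49998842, -0.04352181, -0.13748997]), 'moment': array([0.01593927, 0.02509788, 0.00456005]), 'grip_width': 0.08565401034670708}
```

View pics/top0.png

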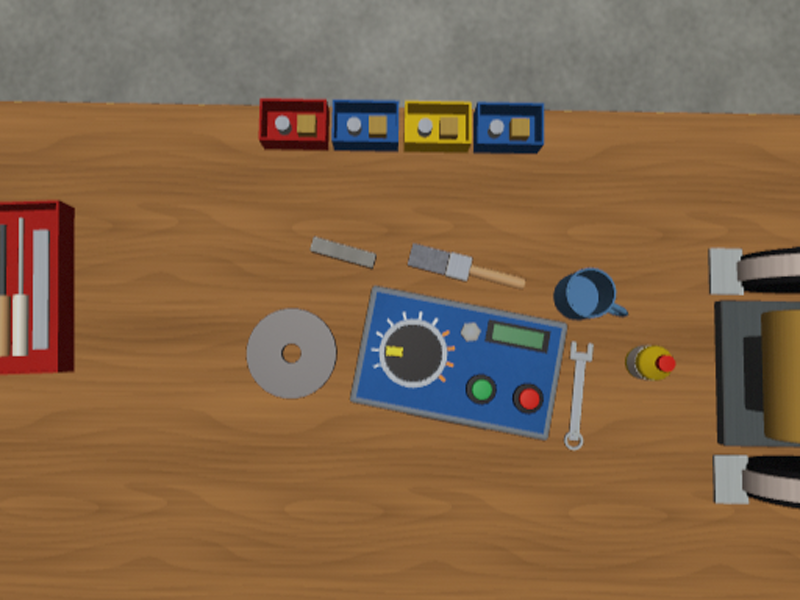

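View pics/scene0.png

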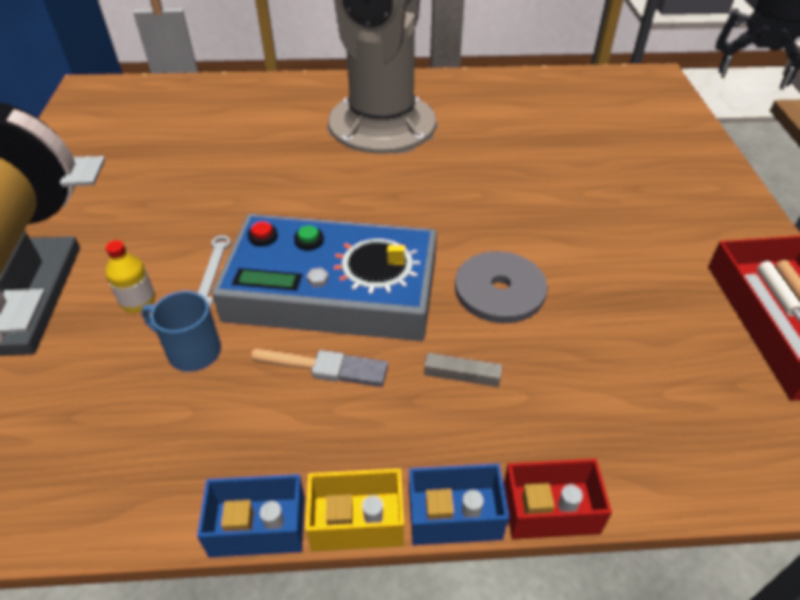

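Top view: box corners at about (373,287), (567,325), (547,438) and (351,403). The dial is near (413,352) with its fin pointing left, green button (481,389), red (528,398), nut (471,331). I'll enlarge it and fit the pose.

```bash
python3 - <<'E'
from h import *
import pickle
f=pickle.load(open("top.pkl","rb"));c=f["frame"][175:290,215:375]
cv2.imwrite("pics/c1.png",cv2.resize(c,(800,575),interpolation=cv2.INTER_CUBIC))
E
```

```text
(no output)
```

View pics/c1.png

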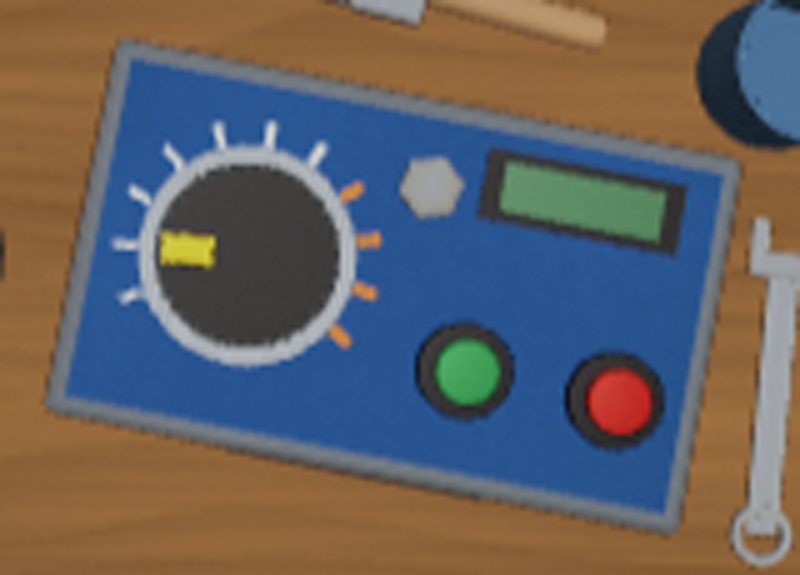

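Enlarged crop: corners (120,40), (741,160), (672,530), (48,410); dial (248,256); fin at (188,249), lined up with the second tick (127,244), so it is on stop 1.

```bash
cat >> h.py <<'E'
def b2w(P,q):
    c,s=np.cos(q[2]),np.sin(q[2]);P=np.atleast_2d(P);return np.c_[q[0]+c*P[:,0]-s*P[:,1],q[1]+s*P[:,0]+c*P[:,1],P[:,2]]
E
python3 - <<'E'
from h import *
import pickle
from scipy.optimize import least_squares
f=pickle.load(open("top.pkl","rb"))
uv=np.array([(120,40),(741,160),(672,530),(48,410),(248,256)])
uv=(uv+.5)/5-.5+[215,175]
B=np.array([(.095,.16,.075),(.095,-.16,.075),(-.095,-.16,.075),(-.095,.16,.075),(0,.075,.079)])
s=least_squares(lambda q:(proj(f,b2w(B,q))-uv).ravel(),[.5,0,-.1]);q=s.x;print(q,np.degrees(q[2]),s.fun.round(2))
np.save("q.npy",q)
for k in range(4):
    a=np.radians(120-24*k);p=proj(f,b2w([(.03*np.cos(a),.075+.03*np.sin(a),.105)],q))[0]
    print(k,(p-[215,175])*5)
for n,b in dict(dial=(0,.075,.079),green=(-.035,-.04,.085),red=(-.035,-.115,.085)).items():
    w=b2w([b],q);print(n,w.round(4),((proj(f,w)[0]-[215,175])*5).round())
g=pickle.load(open("scene.pkl","rb"))
for n,b in dict(dial=(0,.075,.079),green=(-.035,-.04,.085),c1=(.095,.16,.075),c2=(-.095,-.16,.075)).items(): print(n,proj(g,b2w([b],q))[0]*800/512)
from scipy.spatial.transform import Rotation as R
o=r.get_obs();print(R.from_rotvec(o["orientation"]).as_matrix().round(3).tolist())
# nut
print("nut",ray(f,((432+.5)/5-.5+215,(187+.5)/5-.5+175),.085))
E
```

```text
[ 0.51023192 -0.09799874 -0.17675739] -10.127452593757758 [-0.98 -1.04  1.   -0.63  1.66  1.37 -1.45  0.42 -0.23 -0.23]
0 [187.89292594 273.24925622]
1 [184.71747684 247.47579282]
2 [192.24982125 222.68116326]
3 [209.16319585 203.13881255]
dial [[ 0.5234 -0.0242  0.079 ]] [245. 253.]
green [[ 0.4687 -0.1312  0.085 ]] [463. 368.]
red [[ 0.4556 -0.2051  0.085 ]] [613. 397.]
dial [376.71026077 260.48616941]
green [308.15700115 236.53634979]
c1 [425.32692825 312.344327  ]
c2 [246.27428309 211.68142993]
[[-0.894, 0.448, -0.001], [0.448, 0.894, -0.001], [-0.0, -0.002, -1.0]]
nut [ 0.5580335  -0.11474844  0.085     ]
```

Request:
apply_moves --moves '[[[-21.8,-22.4,3.2],-0.2],[[-21.8,-22.4,3.2],-0.2],[[-21.8,-22.4,3.2],-0.2],[[-21.8,-22.4,3.2],-0.2],[[-21.8,-22.4,3.2],-0.2],[[-21.8,-22.4,3.2],-0.2],[[-21.8,-22.4,3.2],-0.2],[[-21.8,-22.4,3.2],-0.2],[[-21.8,-22.4,3.2],-0.2],[[-21.8,-22.4,3.2],-0.2]]' --claw 0 --grip_force 40

```text
clock: 0.93
tcp_pos: [0.3974, 0.304, 0.2131]
orientation: [-0.42, -3.113, 0.001]
contact_force: [-0.2, -0.2, -0.0]
grip_width: -0.0001
```

```bash
cat >> h.py <<'E'
from scipy.spatial.transform import Rotation as R
C=np.array([.522,-.0255])
def tgt(phi,gap,z,rad=.03):
    "finger pose behind a fin at world angle phi deg; returns pos, yaw of tool x"
    a=np.radians(phi);u=np.array([np.cos(a),np.sin(a)]);t=np.array([u[1],-u[0]])
    return np.r_[C+rad*u-(.018+gap)*t,z],phi+90
def rel(pos,yaw):
    o=r.get_obs();M=R.from_rotvec(o["orientation"]).as_matrix()
    d=(M.T@(np.array(pos)-o["tcp_pos"]))*100;y0=np.degrees(np.arctan2(M[1,0],M[0,0]))
    return d.round(2),round(float(np.radians((y0-yaw+180)%360-180)),3)
def st():
    o=r.get_obs();print(round(o["clock"],2),o["tcp_pos"].round(4),o["contact_force"].round(2),o["joints"].round(2),round(o["grip_width"],4))
E
python3 - <<'E'
from h import *
st();print(rel(*tgt(85.9,.015,.18)))
E
```

```text
0.93 [0.3974 0.304  0.2131] [-0.18 -0.18 -0.04] [-0.83  0.23  0.06  2.   -0.02  0.91  0.54] -0.0001
(array([-16.92, -26.18,   3.32]), -0.196)
```

Request:
apply_moves --moves '[[[-16.9,-26.2,3.3],-0.2],[[-16.9,-26.2,3.3],-0.2],[[-16.9,-26.2,3.3],-0.2],[[-16.9,-26.2,3.3],-0.2],[[-16.9,-26.2,3.3],-0.2],[[-16.9,-26.2,3.3],-0.2],[[-16.9,-26.2,3.3],-0.2],[[-16.9,-26.2,3.3],-0.2],[[-16.9,-26.2,3.3],-0.2],[[-16.9,-26.2,3.3],-0.2]]'

```text
clock: 1.77
tcp_pos: [0.4922, 0.0085, 0.1801]
orientation: [-0.104, -3.14, -0.0]
contact_force: [0.2, 0.5, 0.5]
grip_width: 0.0003
```

```bash
python3 - <<'E'
from h import *
st();print(rel(*tgt(85.9,.015,.10)))
w=imaging.grab_frame("wrist");t=imaging.grab_frame("top")
o=r.get_obs();print("wrist proj dial,fin", proj(w,[[*C,.079],[*(C+.03*np.array([.0715,.997])),.105]]).round(), w["T"][:3,3])
c=cv2.resize(t["frame"][175:290,215:375],(400,288),interpolation=cv2.INTER_CUBIC)
cv2.imwrite("pics/c2.png",np.hstack([cv2.resize(w["frame"],(400,288)),c]))
E
```

```text
1.77 [0.4922 0.0085 0.1801] [0.19 0.53 0.48] [-0.33  0.26  0.22  2.06 -0.08  0.83  1.44] 0.0003
(array([ 0.09, -0.18,  8.01]), 0.005)
wrist proj dial,fin [[217. 226.]
 [250. 240.]] [0.41315196 0.01394196 0.30795318]
```

View pics/c2.png

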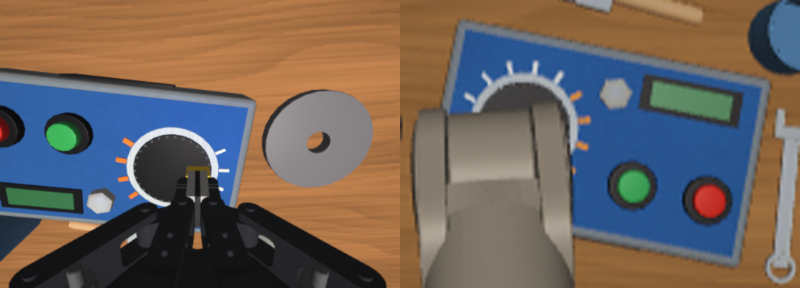

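The wrist view puts the dial centre at (220,224), against a predicted (217,226). The fin is still at stop 1, ahead of the fingers. Next I go down behind it.

Request:
apply_moves --moves '[[[0.1,-0.2,3.0],0],[[0.1,-0.2,5.5],0],[[0.1,-0.2,7.0],0],[[0.1,-0.2,7.8],0],[[0.1,-0.2,7.8],0],[[0.1,-0.2,7.8],0]]'

```text
clock: 2.37
tcp_pos: [0.4907, 0.0077, 0.1026]
orientation: [-0.099, -3.14, -0.001]
contact_force: [-0.0, 0.1, -0.4]
grip_width: -0.0003
```

```bash
cat >> h.py <<'E'
def plan(p0,p1,n,z=.102,gap=0):
    for p in np.linspace(p0,p1,n): d,a=rel(*tgt(p,gap,z)); print([d.tolist(),a])
E
python3 - <<'E'
from h import *
st();print(rel(*tgt(85.9,0.003,.102)));plan(85.9,66,6)
E
```

```text
2.37 [0.4907 0.0077 0.1026] [-0.04  0.14 -0.44] [-0.3   0.38  0.19  2.12 -0.12  0.65  1.48] -0.0003
(array([-1.26, -0.1 ,  0.06]), 0.009)
[[-1.56, -0.1, 0.06], 0.009]
[[-1.78, 0.02, 0.06], 0.078]
[[-2.0, 0.12, 0.06], 0.148]
[[-2.22, 0.2, 0.06], 0.217]
[[-2.46, 0.27, 0.06], 0.287]
[[-2.69, 0.32, 0.06], 0.356]
```

Request:
apply_moves --moves '[[[-0.5,0,0],0],[[-1.0,-0.1,0],0],[[-1.3,-0.1,0],0],[[-1.3,-0.1,0],0]]'

```text
clock: 2.7
tcp_pos: [0.505, 0.0046, 0.1031]
orientation: [0.102, 3.137, 0.001]
contact_force: [-1.0, -0.3, 0.2]
grip_width: 0.0003
```

Request:
apply_moves --moves '[[[-0.1,0,0],0],[[-0.2,0,0],0],[[-0.3,0,0],0],[[-0.3,0,0],0]]'

```text
clock: 3.03
tcp_pos: [0.5065, 0.0044, 0.1023]
orientation: [0.102, 3.14, 0.0]
contact_force: [-0.2, 0.2, 0.9]
grip_width: 0.0
```

Request:
apply_moves --moves '[[[-0.1,0,0],0],[[-0.2,0,0],0],[[-0.2,0,0],0]]'

```text
clock: 3.28
tcp_pos: [0.5082, 0.0043, 0.1022]
orientation: [-0.102, -3.139, 0.0]
contact_force: [-0.1, -0.6, 0.5]
grip_width: 0.0001
```

```bash
python3 - <<'E'
from h import *
st();plan(85.9,66,6)
E
```

```text
3.28 [0.5082 0.0043 0.1022] [-0.14 -0.59  0.51] [-0.29  0.41  0.19  2.08 -0.12  0.66  1.49] 0.0001
[[0.21, 0.13, 0.02], 0.007]
[[-0.01, 0.25, 0.02], 0.076]
[[-0.23, 0.35, 0.02], 0.146]
[[-0.45, 0.43, 0.02], 0.215]
[[-0.69, 0.5, 0.02], 0.285]
[[-0.92, 0.56, 0.02], 0.354]
```

Request:
apply_moves --moves '[[[-0.1,0,0],0],[[-0.15,0,0],0],[[-0.15,0,0],0]]'

```text
clock: 3.53
tcp_pos: [0.5084, 0.0042, 0.102]
orientation: [-0.102, -3.137, 0.0]
contact_force: [-5.1, 0.8, 4.2]
grip_width: -0.0003
```

Request:
apply_moves --moves '[[[-0.1,0,0],0],[[-0.15,0,0],0],[[-0.15,0,0],0]]'

```text
clock: 3.78
tcp_pos: [0.5091, 0.0042, 0.1018]
orientation: [-0.101, -3.135, -0.0]
contact_force: [-7.0, 0.4, 4.6]
grip_width: 0.0001
```

```bash
python3 - <<'E'
from h import *
st()
w=imaging.grab_frame("wrist")
cv2.imwrite("pics/w3.png",cv2.resize(w["frame"],(800,600),interpolation=cv2.INTER_CUBIC))
E
```

```text
3.78 [0.5091 0.0042 0.1018] [-7.02  0.43  4.64] [-0.29  0.41  0.19  2.08 -0.12  0.67  1.49] 0.0001
```

View pics/w3.png

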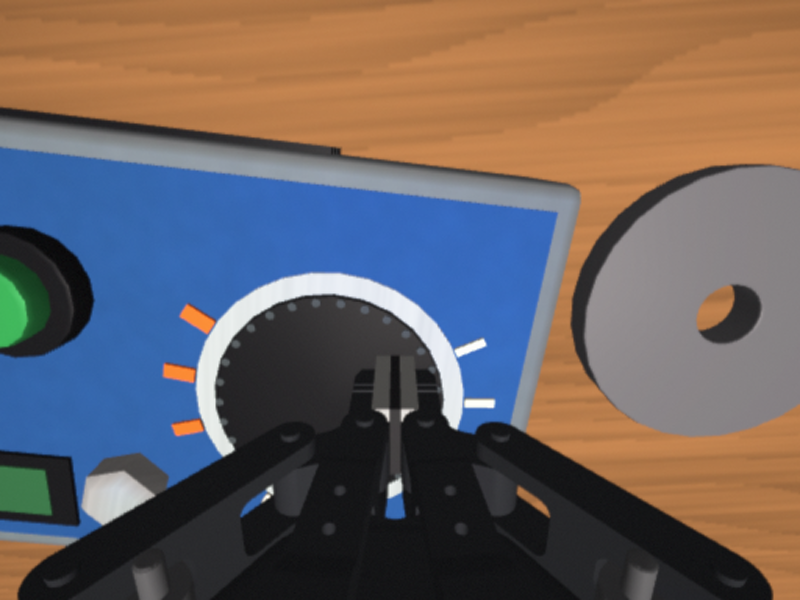

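The fin face is touched at about x 0.5083 (5 N). Vertical drag also shows, so I raise 2 mm and push through the first click.

```bash
python3 - <<'E'
from h import *
plan(85.9,65.9,6,.104,-.0022)
E
```

```text
[[0.08, 0.12, -0.22], 0.007]
[[-0.13, 0.23, -0.22], 0.077]
[[-0.35, 0.31, -0.22], 0.147]
[[-0.58, 0.38, -0.22], 0.216]
[[-0.81, 0.44, -0.22], 0.286]
[[-1.04, 0.48, -0.23], 0.356]
```

Request:
apply_moves --moves '[[[0,0.12,-0.2],0.03],[[-0.1,0.2,-0.2],0.09],[[-0.2,0.27,-0.2],0.15],[[-0.35,0.33,-0.2],0.2],[[-0.45,0.36,-0.2],0.22],[[-0.45,0.36,-0.2],0.22]]'

```text
clock: 4.33
tcp_pos: [0.5168, 0.0075, 0.1044]
orientation: [0.445, 3.109, 0.0]
contact_force: [0.2, -0.2, 0.1]
grip_width: -0.0002
```

```bash
cat >> h.py <<'E'
def ang():
    "tool angle phi and effective finger-plane phi from position"
    o=r.get_obs();M=R.from_rotvec(o["orientation"]).as_matrix();y=np.degrees(np.arctan2(M[1,0],M[0,0]))-90
    d=o["tcp_pos"][:2]-C;rho=np.hypot(*d);print("toolphi %.1f posphi %.1f rho %.1f"%(y,np.degrees(np.arctan2(d[1],d[0])-np.arcsin(.0158/rho)),rho*1000))
E
python3 - <<'E'
from h import *
st();ang();plan(70,62,3,.104,-.0022)
E
```

```text
4.33 [0.5168 0.0075 0.1044] [ 0.2  -0.18  0.07] [-0.34  0.42  0.25  2.07 -0.16  0.68  1.3 ] -0.0002
toolphi 73.7 posphi 70.7 rho 33.4
[[-0.04, 0.07, 0.04], 0.064]
[[-0.26, 0.16, 0.04], 0.134]
[[-0.48, 0.24, 0.04], 0.204]
```

Force is back to zero after 15° of push, which fits a snap to the next stop. I'll confirm contact at the next stop, then push on.

Request:
apply_moves --moves '[[[-0.05,0.08,0],0.06],[[-0.25,0.16,0],0.13],[[-0.4,0.2,0],0.18],[[-0.4,0.2,0],0.18]]'

```text
clock: 4.67
tcp_pos: [0.5207, 0.0084, 0.1045]
orientation: [0.724, 3.057, 0.0]
contact_force: [-2.7, 0.1, 1.1]
grip_width: -0.0
```

Request:
apply_moves --moves '[[[-0.15,0.05,0],0.05],[[-0.25,0.1,0],0.09],[[-0.25,0.1,0],0.09]]'

```text
clock: 4.92
tcp_pos: [0.5226, 0.0087, 0.1043]
orientation: [-0.858, -3.021, -0.001]
contact_force: [-3.8, 3.5, 3.0]
grip_width: 0.0001
```

```bash
python3 - <<'E'
from h import *
st();ang();plan(56,44,4,.104,-.0022)
E
```

```text
4.92 [0.5226 0.0087 0.1043] [-3.82  3.5   3.03] [-0.39  0.43  0.32  2.05 -0.21  0.69  1.08] 0.0001
toolphi 58.3 posphi 61.4 rho 34.2
[[-0.28, 0.12, 0.03], 0.04]
[[-0.5, 0.21, 0.03], 0.11]
[[-0.72, 0.29, 0.03], 0.18]
[[-0.95, 0.35, 0.03], 0.25]
```

Contact comes at 61.4°, where stop 2 should be (61.9°). One click done.

Request:
apply_moves --moves '[[[-0.2,0.1,0],0.05],[[-0.4,0.18,0],0.1],[[-0.6,0.25,0],0.16],[[-0.78,0.3,0],0.22],[[-0.78,0.3,0],0.22]]'

```text
clock: 5.33
tcp_pos: [0.532, 0.0064, 0.1045]
orientation: [1.185, 2.908, 0.0]
contact_force: [-0.6, 1.1, 1.7]
grip_width: 0.0
```

```bash
python3 - <<'E'
from h import *
st();ang();plan(44,32,4,.104,-.0022)
E
```

```text
5.33 [0.532  0.0064 0.1045] [-0.65  1.07  1.67] [-0.43  0.45  0.37  2.04 -0.25  0.7   0.9 ] 0.0
toolphi 45.6 posphi 44.4 rho 33.4
[[-0.02, 0.07, 0.05], 0.029]
[[-0.24, 0.16, 0.05], 0.099]
[[-0.46, 0.24, 0.05], 0.168]
[[-0.69, 0.31, 0.05], 0.238]
```

Request:
apply_moves --moves '[[[-0.1,0.1,0],0.05],[[-0.2,0.15,0],0.1],[[-0.2,0.15,0],0.1]]'

```text
clock: 5.58
tcp_pos: [0.5334, 0.0066, 0.1043]
orientation: [-1.327, -2.846, -0.0]
contact_force: [-3.4, 2.5, 3.4]
grip_width: -0.0001
```

Request:
apply_moves --moves '[[[-0.15,0.05,0],0.05],[[-0.25,0.1,0],0.1],[[-0.25,0.1,0],0.1]]'

```text
clock: 5.83
tcp_pos: [0.5359, 0.0059, 0.1043]
orientation: [-1.466, -2.777, -0.001]
contact_force: [-2.7, 4.0, 2.1]
grip_width: 0.0
```

```bash
python3 - <<'E'
from h import *
st();ang();plan(35,20,4,.104,-.0022)
E
```

```text
5.83 [0.5359 0.0059 0.1043] [-2.74  4.    2.07] [-0.46  0.46  0.42  2.03 -0.29  0.71  0.75] 0.0
toolphi 34.3 posphi 38.8 rho 34.3
[[-0.2, 0.06, 0.03], -0.012]
[[-0.46, 0.19, 0.03], 0.075]
[[-0.74, 0.3, 0.03], 0.163]
[[-1.03, 0.38, 0.02], 0.25]
```

Request:
apply_moves --moves '[[[-0.2,0.08,0],0.03],[[-0.4,0.16,0],0.08],[[-0.58,0.23,0],0.13],[[-0.65,0.26,0],0.16],[[-0.65,0.26,0],0.16]]'

```text
clock: 6.25
tcp_pos: [0.5425, 0.0008, 0.1044]
orientation: [1.686, 2.65, 0.001]
contact_force: [0.5, 0.9, 1.0]
grip_width: 0.0
```

```bash
python3 - <<'E'
from h import *
st();ang();w=imaging.grab_frame("wrist")
cv2.imwrite("pics/w4.png",cv2.resize(w["frame"],(800,600),interpolation=cv2.INTER_CUBIC))
plan(22,14,3,.104,-.0022)
E
```

```text
6.25 [0.5425 0.0008 0.1044] [0.53 0.86 1.03] [-0.48  0.48  0.47  2.02 -0.32  0.71  0.62] 0.0
toolphi 25.1 posphi 23.7 rho 33.3
[[-0.09, 0.11, 0.04], 0.055]
[[-0.31, 0.21, 0.04], 0.125]
[[-0.54, 0.28, 0.04], 0.194]
```

View pics/w4.png

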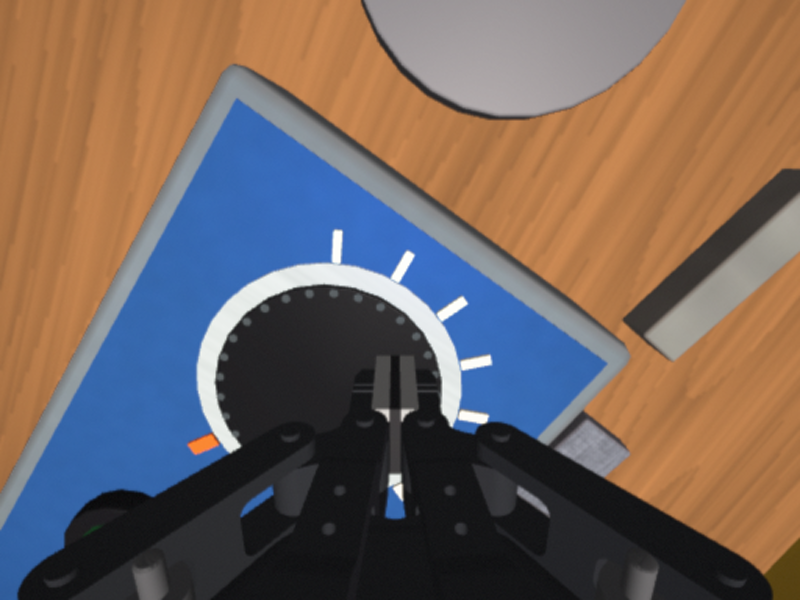

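The fin is hidden behind the fingers here; ticks 0–4 are visible from (337,246) to (473,417). I'll feel for stop 4 at 13.9°.

Request:
apply_moves --moves '[[[-0.1,0.08,0],0.05],[[-0.2,0.15,0],0.1],[[-0.2,0.15,0],0.1]]'

```text
clock: 6.55
tcp_pos: [0.544, 0.0004, 0.1043]
orientation: [-1.817, -2.562, -0.0]
contact_force: [-1.6, 4.3, 3.0]
grip_width: 0.0001
```

Request:
apply_moves --moves '[[[-0.12,0.04,0],0.05],[[-0.2,0.08,0],0.08],[[-0.2,0.08,0],0.08]]'

```text
clock: 6.8
tcp_pos: [0.5451, -0.0001, 0.1043]
orientation: [-1.914, -2.488, -0.001]
contact_force: [-3.8, 6.4, 4.9]
grip_width: 0.0001
```

```bash
python3 - <<'E'
from h import *
st();ang();plan(13,-4,4,.104,-.0022)
E
```

```text
6.8 [ 5.451e-01 -1.000e-04  1.043e-01] [-3.77  6.38  4.86] [-0.51  0.49  0.51  2.01 -0.36  0.73  0.48] 0.0001
toolphi 14.9 posphi 20.3 rho 34.3
[[-0.38, 0.17, 0.03], 0.032]
[[-0.69, 0.3, 0.02], 0.131]
[[-1.01, 0.4, 0.02], 0.23]
[[-1.34, 0.47, 0.02], 0.329]
```

Contact came about 7° early. That fits a dial centre nearer my original fit and a full 18 mm offset, so I'll recompute all the readings that way.

```bash
python3 - <<'E'
import numpy as np
P=[(.5084,.0042,7),(.5091,.0042,0),(.5168,.0075,0),(.5207,.0084,2.7),(.5226,.0087,5),(.532,.0064,1.2),(.5334,.0066,4.2),(.5359,.0059,4.8),(.5425,.0008,1),(.544,.0004,4.6),(.5451,-.0001,7.4)]
for C in [(.5234,-.0242),(.524,-.0235),(.5245,-.023)]:
    for x,y,F in P:
        d=np.array([x-C[0],y-C[1]]);rho=np.hypot(*d);print("%.1f/%.1fN"%(np.degrees(np.arctan2(d[1],d[0])-np.arcsin(.018/rho)),F),end="  ")
    print()
E
```

```text
83.8/7.0N  82.2/0.0N  68.0/0.0N  61.3/2.7N  58.2/5.0N  39.8/1.2N  38.2/4.2N  33.9/4.8N  17.7/1.0N  15.9/4.6N  14.3/7.4N  
84.9/7.0N  83.4/0.0N  68.6/0.0N  61.8/2.7N  58.5/5.0N  39.5/1.2N  37.8/4.2N  33.4/4.8N  16.6/1.0N  14.8/4.6N  13.1/7.4N  
85.9/7.0N  84.4/0.0N  69.3/0.0N  62.2/2.7N  58.9/5.0N  39.3/1.2N  37.6/4.2N  33.1/4.8N  15.8/1.0N  14.0/4.6N  12.3/7.4N
```

With centre (0.5243, −0.0232) and an 18 mm offset, the contacts fall at 85.9, 62, 38 and 14°. So three clicks are done and the fin rests on stop 4; one more to go.

```bash
sed -i 's/^C=.*/C=np.array([.5243,-.0232])/; s/\.0158/.018/' h.py; python3 - <<'E'
from h import *
st();ang();plan(8,-4,4,.104,0)
E
```

```text
6.8 [ 5.451e-01 -1.000e-04  1.043e-01] [-3.77  6.38  4.86] [-0.51  0.49  0.51  2.01 -0.36  0.73  0.48] 0.0001
toolphi 14.9 posphi 12.6 rho 31.1
[[-0.27, 0.59, 0.03], 0.12]
[[-0.49, 0.68, 0.02], 0.19]
[[-0.73, 0.76, 0.02], 0.259]
[[-0.96, 0.82, 0.02], 0.329]
```

Request:
apply_moves --moves '[[[-0.1,0.15,0],0.06],[[-0.2,0.25,0],0.12],[[-0.35,0.35,0],0.17],[[-0.5,0.42,0],0.22],[[-0.6,0.48,0],0.26],[[-0.6,0.48,0],0.26]]'

```text
clock: 7.3
tcp_pos: [0.5521, -0.0072, 0.1043]
orientation: [2.224, 2.217, -0.0]
contact_force: [-0.2, 0.8, -1.1]
grip_width: -0.0
```

```bash
python3 - <<'E'
from h import *
st();ang();plan(0,-8,3,.104,0)
E
```

```text
7.3 [ 0.5521 -0.0072  0.1043] [-0.21  0.83 -1.05] [-0.55  0.52  0.58  2.   -0.42  0.74  0.28] -0.0
toolphi -0.2 posphi -4.3 rho 32.0
[[0.2, 0.22, 0.03], -0.003]
[[-0.01, 0.34, 0.03], 0.067]
[[-0.23, 0.44, 0.03], 0.137]
```

Force is back near zero at −4°, past the half-way point. I'll back off, rise and look.

Request:
apply_moves --moves '[[[0.5,0,0],0],[[1.0,0,0],0],[[1.5,0,-1],0],[[1.5,0,-4],0],[[1.5,0,-7],0],[[1.5,0,-10],0],[[5,0,-12],0],[[9,0,-12],0],[[13,0,-12],0],[[13,0,-12],0]]'

```text
clock: 8.13
tcp_pos: [0.5519, 0.1343, 0.2251]
orientation: [-2.209, -2.23, -0.006]
contact_force: [-0.2, 1.3, -1.1]
grip_width: -0.0003
```

```bash
python3 - <<'E'
from h import *
st();t=imaging.grab_frame("top");s=imaging.grab_frame("scene")
c=cv2.resize(t["frame"][175:290,215:375],(560,403),interpolation=cv2.INTER_CUBIC)
d=cv2.resize(s["frame"][130:220,130:290],(560,315),interpolation=cv2.INTER_CUBIC)
cv2.imwrite("pics/c5.png",cv2.resize(np.vstack([c,d]),None,fx=.83,fy=.83))
E
```

```text
8.13 [0.5519 0.1343 0.2251] [-0.21  1.35 -1.09] [-0.86  0.37  0.66  1.87 -0.28  0.99 -0.07] -0.0003
```

View pics/c5.png

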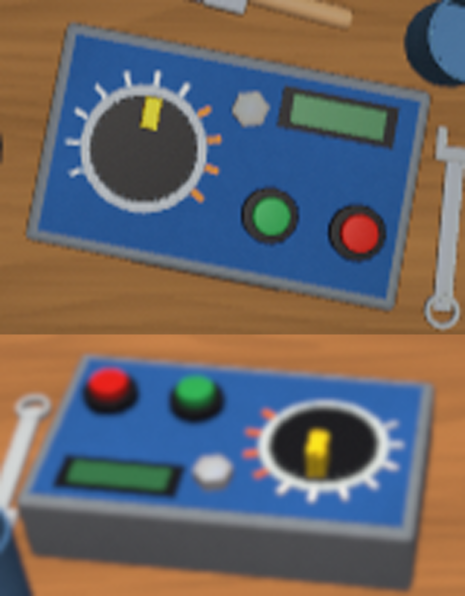

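The fin points at the sixth tick (158,77) and started at the second, so exactly four clicks. Buttons are at (271,217) and (360,234), and the nut hasn't moved. Now the green button.

```bash
python3 - <<'E'
from h import *
import pickle
from scipy.optimize import least_squares
t=pickle.load(open("top.pkl","rb"));s=pickle.load(open("scene.pkl","rb"))
a=np.array([(468+.5)/5-.5+215,(371+.5)/5-.5+175])
for b in [(197.1,148.4)]:
    z=least_squares(lambda p:np.r_[proj(t,p)[0]-a,proj(s,p)[0]-b],[.47,-.13,.09]);print(z.x,z.fun)
print(rel([.4696,-.1305,.19],90))
E
```

```text
[ 0.46881023 -0.13105815  0.09474365] [-0.22918111  0.00534665 -0.2310171  -0.00655014]
(array([-25.67,  -8.29,   3.46]), 0.002)
```

Request:
apply_moves --moves '[[[-25.7,-8.3,3.5],0],[[-25.7,-8.3,3.5],0],[[-25.7,-8.3,3.5],0],[[-25.7,-8.3,3.5],0],[[-25.7,-8.3,3.5],0],[[-25.7,-8.3,3.5],0],[[-25.7,-8.3,3.5],0],[[-25.7,-8.3,3.5],0],[[-25.7,-8.3,3.5],0],[[-25.7,-8.3,3.5],0]]'

```text
clock: 9.07
tcp_pos: [0.4683, -0.1333, 0.1896]
orientation: [2.226, 2.216, 0.001]
contact_force: [-0.1, 1.3, -0.5]
grip_width: 0.0001
```

```bash
python3 - <<'E'
from h import *
st();print(rel([.4693,-.1306,.125],90))
E
```

```text
9.07 [ 0.4683 -0.1333  0.1896] [-0.11  1.35 -0.54] [-0.47  0.29  0.75  2.09 -0.26  0.85  0.42] 0.0001
(array([0.26, 0.1 , 6.46]), -0.004)
```

Request:
apply_moves --moves '[[[0.2,0.1,3.0],0],[[0.2,0.1,5.5],0],[[0.2,0.1,6.5],0],[[0.2,0.1,6.5],0],[[0.2,0.1,6.5],0]]'

```text
clock: 9.48
tcp_pos: [0.4695, -0.1308, 0.1245]
orientation: [-2.225, -2.218, 0.001]
contact_force: [0.0, -0.2, 0.3]
grip_width: -0.0003
```

```bash
python3 - <<'E'
from h import *
st();w=imaging.grab_frame("wrist")
cv2.imwrite("pics/w6.png",w["frame"])
E
```

```text
9.48 [ 0.4695 -0.1308  0.1245] [ 0.02 -0.21  0.3 ] [-0.4   0.4   0.67  2.14 -0.38  0.72  0.52] -0.0003
```

View pics/w6.png

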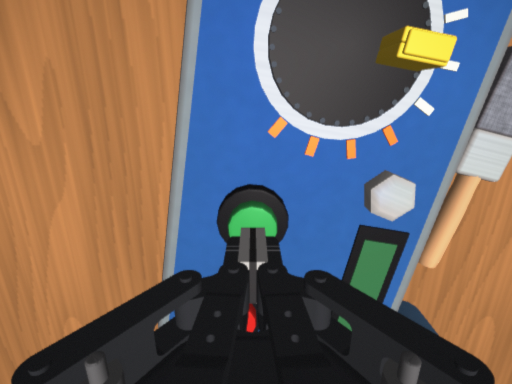

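The tip sits centred over the green button, around (253,232). The fin at (420,48) hasn't moved. I lower in small steps.

Request:
apply_moves --moves '[[[0,0,0.5],0],[[0,0,1.0],0],[[0,0,1.3],0],[[0,0,1.3],0]]'

```text
clock: 9.87
tcp_pos: [0.4694, -0.1311, 0.1111]
orientation: [-2.226, -2.217, -0.0]
contact_force: [0.1, 0.5, 1.2]
grip_width: -0.0002
```

Request:
apply_moves --moves '[[[0,0,0.15],0],[[0,0,0.3],0],[[0,0,0.3],0]]'

```text
clock: 10.12
tcp_pos: [0.4694, -0.1311, 0.1083]
orientation: [2.226, 2.217, 0.001]
contact_force: [0.4, 0.6, 2.4]
grip_width: 0.0001
```

Request:
apply_moves --moves '[[[0,0,0.15],0],[[0,0,0.3],0],[[0,0,0.3],0]]'

```text
clock: 10.37
tcp_pos: [0.4694, -0.1312, 0.1053]
orientation: [2.226, 2.217, 0.0]
contact_force: [-0.6, 0.9, 4.8]
grip_width: 0.0004
```

Request:
apply_moves --moves '[[[0,0,0.15],0],[[0,0,0.25],0],[[0,0,0.25],0]]'

```text
clock: 10.62
tcp_pos: [0.4696, -0.1312, 0.1046]
orientation: [-2.226, -2.215, -0.003]
contact_force: [-8.3, 4.7, 30.6]
grip_width: -0.0002
```

Request:
apply_moves --moves '[[[0,0,0.15],0],[[0,0,0.25],0],[[0,0,0.25],0]]'

```text
clock: 10.87
tcp_pos: [0.4698, -0.1313, 0.104]
orientation: [-2.226, -2.214, -0.006]
contact_force: [-16.4, 7.2, 60.4]
grip_width: -0.0003
```

It has bottomed out: the reading went from 5 N to 30 N, then 60 N. Releasing.

Request:
apply_moves --moves '[[[0,0,-0.5],0],[[0,0,-1.0],0],[[0,0,-2.0],0],[[0,0,-5.0],0],[[0,0,-8.0],0],[[4,0,-11.0],0],[[8,0,-12.0],0],[[12,0,-12.0],0],[[16,0,-12.0],0],[[20,0,-12],0]]'

```text
clock: 11.7
tcp_pos: [0.4698, 0.0683, 0.221]
orientation: [2.226, 2.216, 0.002]
contact_force: [1.0, 0.0, 0.1]
grip_width: -0.0001
```

Request:
apply_moves --moves '[[[3,0,0],0],[[6,0,0],0],[[6,0,0],0],[[6,0,0],0]]'

```text
clock: 12.03
tcp_pos: [0.47, 0.1282, 0.2201]
orientation: [2.221, 2.221, -0.001]
contact_force: [1.1, -0.3, -0.0]
grip_width: -0.0
```

```bash
python3 - <<'E'
from h import *
st();t=imaging.grab_frame("top");s=imaging.grab_frame("scene")
c=cv2.resize(t["frame"][150:300,190:440],(700,420),interpolation=cv2.INTER_CUBIC)
d=cv2.resize(s["frame"][130:220,130:290],(700,394),interpolation=cv2.INTER_CUBIC)
cv2.imwrite("pics/c7.png",cv2.resize(np.vstack([c,d]),None,fx=.72,fy=.72))
E
```

```text
12.03 [0.47   0.1282 0.2201] [ 1.11 -0.32 -0.01] [-0.97  0.22  0.67  2.05 -0.17  0.92 -0.21] -0.0
```

View pics/c7.png

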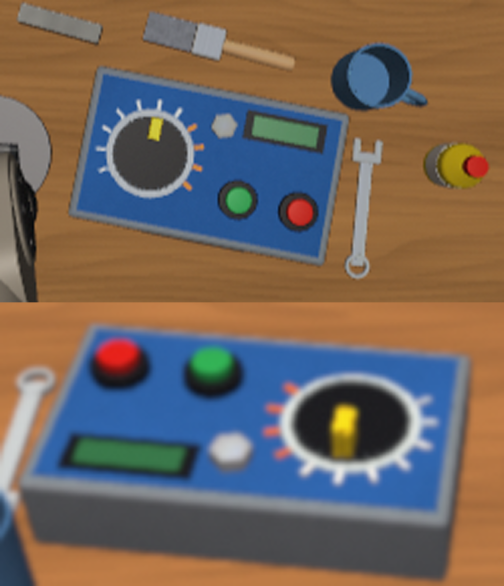

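The fin at (155,128) is still on the sixth tick, both buttons are up at (239,200) and (300,211), and the loose things haven't moved. Handing in.

```bash
python3 -c "
from h import *
print(r.hand_in())"
```

```text
the job is handed in; nothing more can be done
None
```

I turned the dial up four clicks, from stop 1 to stop 5, by pushing the fin with the shut fingertips. I then pressed the green start button and let it come back up, and handed the job in at about 12 s on the robot's clock.

- **Dial:** I counted the first three clicks by feel, with contact at each stop at about 62°, 38° and 14°. After the fourth, the pictures show the fin on the sixth tick, where it started on the second. It was still there after the button press.
- **Button:** The force reached about 5 N over the button's travel, then jumped to 30 N and briefly 60 N as it bottomed out. That was more than needed, but on the fingertip and below the 120 N wrist limit. The pictures show it back up afterwards.
- **Everything else:** I never touched the red button, and the nut and the other loose things look unmoved in the last picture.
- **Disagreement:** My first dial-centre estimate was about 2–3 mm off, so the fin seemed to be met up to 7° early. A corrected centre made all the contacts agree to about 1°, and the pictures confirmed the final stop.

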